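Make up two percussion gift sets on a market stall

TASK

Make up two gift sets from the stock on the stall. On the white tray, stand the violet drum in the middle of the round felt spot and lay the black-headed beater along the middle of the long felt strip; on the dark brown tray, stand the turquoise drum in the middle of the round spot and the bamboo shaker in the middle of the square spot, both upright, and lay the white-headed beater along the middle of the long strip. Set things down rather than dropping them, and leave the black drum and the red shaker where they stand.

Things in the scene. Friction and masses are not known exactly. Their poses are not given: they have to be found in the camera images.
- white_tray: Tray, white with dark grey felt: fixed board 200 (x) x 180 (y) x 10 mm; lips only along its two x ends, 6 mm thick, 6 mm above the board. Origin: centre of underside, top face at z = 10 mm. Felt, flush with it, centres in mm: round spot (82 diameter) for the drum at x 0, y +45; strip (165 along x, 36 wide) for the beater at x 0, y -45.
- dark_tray: Tray, dark brown with cream felt: fixed board 200 (x) x 180 (y) x 10 mm; lips only along its two x ends, 6 mm thick, 6 mm above the board. Origin: centre of underside, top face at z = 10 mm. Felt, flush with it, centres in mm: round spot (82 diameter) for the drum at x -48, y +45; square spot (62) for the shaker at x +48, y +45; strip (165 along x, 36 wide) for the beater at x 0, y -45.
- violet_drum: Pocket tongue drum, violet, six slots in its domed top: 62 mm diameter, 42 mm high, straight sides from 6 to 33 mm up, 0.13 to 0.25 kg. Origin at the centre of its underside, z up; yaw does not matter. Goes on the white tray.
- turquoise_drum: Pocket tongue drum, turquoise, six slots in its domed top: 62 mm diameter, 42 mm high, straight sides from 6 to 33 mm up, 0.13 to 0.25 kg. Origin at the centre of its underside, z up; yaw does not matter. Goes on the dark tray.
- black_drum: Pocket tongue drum, black, six slots in its domed top: 62 mm diameter, 42 mm high, straight sides from 6 to 33 mm up, 0.13 to 0.25 kg. Origin at the centre of its underside, z up; yaw does not matter. Not part of a set: to be left where it stands.
- bamboo_shaker: bamboo shaker, straw-coloured with dark brown end bands and a straw-coloured disc on its top: an upright round closed tube, 46 mm diameter, 60 mm high, 0.06 to 0.13 kg. Origin at the centre of its underside, z up; turning about z does not matter. Goes on the dark tray.
- red_shaker: red shaker with silvery end bands and a red disc on its top: an upright round closed tube, 46 mm diameter, 60 mm high, 0.06 to 0.13 kg. Origin at the centre of its underside, z up; turning about z does not matter. Not part of a set: to be left where it stands.
- black_beater: Beater with a black ball head, lying flat, 150 mm long along x, 35 to 70 g: 22 mm ball at x = +64 mm, stick 12 mm square from x = -30 to +53, handle 22 mm square from x = -75 to -30. Origin at mid-length (on the stick; balance point near), level with the underside; 5 mm of air under the stick; z up. Goes on the white tray; its head may point either way along the strip.
- white_beater: Beater with a white ball head, lying flat, 150 mm long along x, 35 to 70 g: 22 mm ball at x = +64 mm, stick 12 mm square from x = -30 to +53, handle 22 mm square from x = -75 to -30. Origin at mid-length (on the stick; balance point near), level with the underside; 5 mm of air under the stick; z up. Goes on the dark tray; its head may point either way along the strip.
Not all that is in view belongs to the job. Of the things that look like the bamboo_shaker, take the one that is farthest from the robot's base at the start.

How it is judged:
By the outcome, as a careful person would: the job done as asked, in the order asked, and still so for the second after the job is handed in, with the robot touching nothing.
It also fails if it takes over 112 s, if anything falls off the work surface, if the arm or the gripper's body presses on something with over 40 N, if the wrist force passes 120 N, or if a joint passes its speed limit or range.

ROBOT

A 6-joint arm with a two-finger parallel gripper is mounted at the origin on the work surface. World frame = base frame: x ahead of the robot, y to its left, z up, the work surface at z = 0. Lengths are in m, angles in rad, forces in N, time in s.
With the tool pointing down it reaches from about 0.35 to 0.85 m from the base axis. Payload 8.1 kg.
Tool frame: the origin (TCP) lies at the centre of the arm's flange, where the gripper is bolted on; the fingertips stand 186 mm ahead of it and the grasp point (between the pads) lies 167 mm ahead of it; z points along the fingers, y is the line along which they close (so a half turn about z gives the same grasp; the last joint's range is limited). The gripper opens to 93 mm and grips with 3 to 60 N. Pads are 15 mm wide; open, the fingers measure 128 mm over their backs; the gripper's body (75 mm by 188 mm) begins 65 mm behind the grasp point.
Start: joints at [1.168, 0.13, 1.488, -0, 1.523, -0.085], TCP at [0.187, 0.57, 0.405] pointing down, gripper open.
Joint ranges: [-2.96, 2.96], [-0.89, 2.26], [0.02, 2.5], [-1.34, 4.48], [0, 2.73], [-2.66, 2.66]. Speed limits (rad/s): [2.39, 2.39, 2.79, 3.14, 3.14, 3.14].

INTERFACE

Orientations are given as a rotation vector (axis times angle).
In Python, from plant import read_state, read_camera, camera_params, robot gives the robot as it stands.
- The arm moves only by the tool carry_out, never from a script. Its argument "targets" is a list of rows, each an object of numbers: "hand": the opening in per cent of the stroke, from 0 (shut) to 100 (fully open); "x", "y", "z": the shift along the tool's x, y, z in m; "ax", "ay", "az": the turn, a rotation vector about the tool's x, y, z in rad. In form: [{"hand": .., "x": .., "y": .., "z": .., "ax": .., "ay": .., "az": ..}, ...]. A call has 1 to 8 rows; each row is the pose to reach, as a shift and turn from the pose commanded when the call began, along the tool's axes at that moment; what a row does not reach only later rows make up. A row lasts 1/8 s, in which the tool goes at most 62.5 mm and 10.7 degrees, less where a joint would pass 70% of its speed; a pose out of reach is approached as far as the arm can. A call with a gripper value outside its range is refused whole. The fingers move at their own pace and stop on an object; "newtons" is the grip in N (left out, the last holds). Time passes only in rows, so rows that repeat a pose let the fingers close. It gives the time, the measured TCP pose, the force, the opening and the grip force at its end, in the units of the state.
- read_state(): the state, without advancing time (a new reading comes with each control period).
- read_camera(name): name is "scene" or "top" or "wrist"; returns (picture, depth): 420x560x3 uint8, blue, green, red; 420x560 float32, m along the optical axis (not along the pixel's ray), 0 where there is no reading.
- camera_params(name): a dict with "fx", "fy", "cx", "cy" (pixels), "k1" (the pictures are not rectified: a ray, as slopes to the right and down, at radius r is drawn at 1 + k1 r^2 times it, then the intrinsics apply), "position" and "rotation" of the camera in the world. Camera axes: x right, y up, looking along -z (the intrinsics and any distortion apply to the point x, -y, -z); pixel columns grow to the right and rows downward; lengths in m; the calibration is good to about 2 mm. A picture is of the moment at which its call begins: read the wrist's pose just before it. camera_params takes no time and is no camera call; for the wrist camera it gives the pose at the moment of the call.
- robot.close_job(): hands the job in; it is judged then, once.
The state is a dict: "t": time; "q": joint angles; "dq": joint speeds; "joint_torque": joint torques, N m; "tool_pos": TCP position; "orientation": TCP orientation; "force": force on the tool from outside, world axes, zero at the start; "wrist_torque": the same for the moment, N m; "opening": finger opening in m; "gripper_force": force on a finger pad.
Only numpy, scipy, OpenCV 4.12 (cv2) and the standard library are available. Lean on these libraries where they do the work, as an engineer would, in place of code of your own. Each camera call takes 0.05 s, during which the arm holds its last target. There are 200 camera calls.

## Working session

There is one attempt and no reset: what is moved stays moved. The work goes in short steps, Python scripts to look and compute and a tool call to move; the robot and the scene stay as the last step left them, time stands still between calls to the robot, and variables do not carry over. Pictures are saved under pics/ and viewed, at most 14 in all, crops included, and the job is handed in when it is done.

Besides the shell and the picture viewer there is one more tool, called as name([rows], argument=value, ...), one row to a line, values as JSON. carry_out: Moves the arm, as the interface text tells. Its arguments: {"type":"object","properties":{"targets":{"type":"array","items":{"type":"object","properties":{"hand":{"type":"number"},"x":{"type":"number"},"y":{"type":"number"},"z":{"type":"number"},"ax":{"type":"number"},"ay":{"type":"number"},"az":{"type":"number"}}}},"newtons":{"type":"number"}},"required":["targets"]}

```bash
ls; mkdir -p pics; python3 - <<'E'
from plant import read_state, read_camera, camera_params, robot
import cv2, numpy as np
print(read_state())
for n in("top","scene"):
    p,d=read_camera(n); cv2.imwrite(f"pics/{n}0.png",p); np.save(f"pics/{n}0.npy",d)
    print(n,camera_params(n))
print(camera_params("wrist"))
E
```

```text
pics
{'t': 0.0, 'q': array([ 1.16760562e+00,  1.31143907e-01,  1.48927211e+00, -4.79239855e-05,
        1.52298924e+00, -8.54050334e-02]), 'dq': array([-0.00228051, -0.00205426, -0.0012247 ,  0.00030878, -0.00104468,
       -0.00112256]), 'joint_torque': array([-1.37436178e-03, -5.59804523e+01, -4.91791356e+01,  7.71534140e-02,
        3.42892623e-02, -1.24121552e-04]), 'tool_pos': array([0.18737887, 0.56975034, 0.40370139]), 'orientation': array([-4.97012945e-01, -3.10163055e+00,  2.78051972e-03]), 'force': array([-0.56610509,  0.70071298,  0.06057479]), 'wrist_torque': array([ 0.00910624,  0.01165011, -0.0285977 ]), 'gripper_force': 0.0, 'opening': 0.09291377058893757}
top {'fx': 540.5744477590157, 'fy': 540.5744477590157, 'cx': 279.8462250578094, 'cy': 212.66246385780232, 'k1': -0.20255227866583445, 'position': array([0.30543395, 0.05962636, 1.15842525]), 'rotation': array([ 0.16588599, -0.13277932, -1.55758324])}
scene {'fx': 499.6776387013343, 'fy': 499.6776387013343, 'cx': 271.7393764952331, 'cy': 207.23113687135682, 'k1': -0.1515311069989034, 'position': array([ 1.07462728, -0.30240171,  1.04642334]), 'rotation': array([0.55131089, 0.29702496, 0.93177611])}
{'fx': 346.2794136764401, 'fy': 346.2794136764401, 'cx': 275.27992501565876, 'cy': 209.44200805308304, 'k1': -0.06448554194910962, 'position': array([0.11307162, 0.59249381, 0.38382954]), 'rotation': array([-0.24549647, -0.17570296,  1.24397896])}
```

View pics/top0.png

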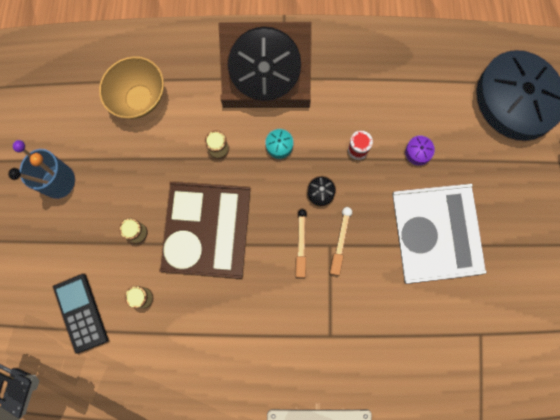

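View pics/scene0.png

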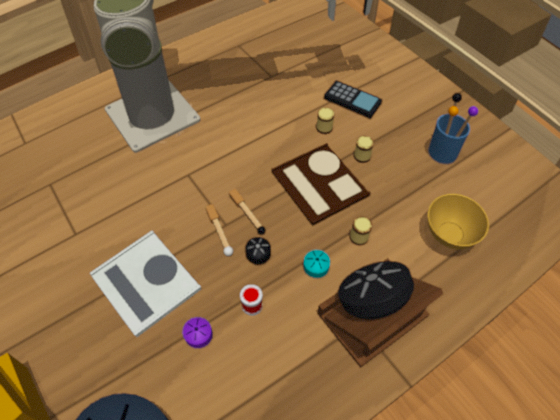

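```bash
cat > h.py <<'E'
import numpy as np, cv2
from scipy.spatial.transform import Rotation as Ro
from plant import read_state, read_camera, camera_params, robot
def rays(n, cp, uv):
    uv=np.asarray(uv,float).reshape(-1,2)
    d=(uv-[cp['cx'],cp['cy']])/[cp['fx'],cp['fy']]; s=d.copy()
    for _ in range(15): s=d/(1+cp['k1']*(s**2).sum(1,keepdims=True))
    v=np.c_[s[:,0],-s[:,1],-np.ones(len(s))]
    return np.array(cp['position']), v@Ro.from_rotvec(cp['rotation']).as_matrix().T
def plane(cp,uv,z):
    o,v=rays(0,cp,uv); return o+v*((z-o[2])/v[:,2])[:,None]
def cloud(cp,dep):
    r,c=np.indices(dep.shape); o,v=rays(0,cp,np.c_[c.ravel(),r.ravel()])
    return (o+v*dep.reshape(-1,1)).reshape(dep.shape+(3,))
def tool():
    s=read_state(); return s['tool_pos'],Ro.from_rotvec(s['orientation']),s
def go(x,y,yaw,zg):
    """shift/turn in tool axes so that grasp point is at x,y,zg, tool down, closing line at angle yaw from world y"""
    p,R,s=tool(); best=None
    for k in (0,np.pi):
        T=Ro.from_euler('z',yaw+k)*Ro.from_rotvec([0,np.pi,0])
        w=(R.inv()*T).as_rotvec()
        if best is None or np.linalg.norm(w)<np.linalg.norm(best): best=w
    d=R.inv().apply(np.array([x,y,zg+0.167])-p)
    print('shift',d.round(4),'turn',best.round(4),'t',round(s['t'],2),'tool',p.round(4),'grasp z',round(p[2]-.167,4),'q6',s['q'][5].round(2),'open',round(s['opening'],4),'F',s['force'].round(1),'gf',round(s['gripper_force'],1))
E
cat > m.py <<'E'
from h import *
p=cv2.imread('pics/top0.png'); d=np.load('pics/top0.npy'); cp=camera_params('top')
P=cloud(cp,d)
print('table z',np.median(P[330:340,200:300,2]),P[330:340,200:300,2].std())
def top(name,u,v,r,z0,z1):
    w=np.zeros(d.shape,np.uint8); cv2.circle(w,(u,v),r,1,-1)
    q=P[(w>0)&(P[...,2]>z0)&(P[...,2]<z1)]
    c,rad=cv2.minEnclosingCircle((q[:,:2]*1000).astype(np.float32))
    print(name,len(q),'mean',q.mean(0).round(4),'circ',np.round(c,1),round(rad,1),'dist',np.hypot(*q.mean(0)[:2]).round(3))
for n,u,v in(('violet',420,150),('turq',279,143),('black',321,191)): top(n,u,v,20,.03,.05)
for n,u,v in(('red',361,142),('b1',216,142),('b2',132,230),('b3',137,297)): top(n,u,v,17,.052,.07)
g=p.astype(int).max(2)
def felt(name,box,m,z):
    x0,y0,x1,y1=box; mm=np.zeros(d.shape,np.uint8); mm[y0:y1,x0:x1]=m[y0:y1,x0:x1]
    mm=cv2.morphologyEx(mm,cv2.MORPH_OPEN,np.ones((3,3),np.uint8))
    cs=cv2.findContours(mm,0,2)[0]
    for c in cs:
        if cv2.contourArea(c)<60: continue
        q=plane(cp,c.reshape(-1,2),z)[:,:2]*1000
        print(name,[np.round(a,1) for a in cv2.minAreaRect(q.astype(np.float32))])
dark=(g<140).astype(np.uint8); light=(p.min(2)>140).astype(np.uint8)
felt('dark felt',(160,180,252,280),light,.01)
felt('white felt',(400,190,480,278),dark,.01)
felt('white board',(385,175,495,290),((p.min(2)>140)|((p.max(2)-p.min(2)<30)&(g<140))).astype(np.uint8),.012)
b=p.astype(int); sat=b.max(2)-b.min(2)
felt('bhead',(290,200,315,225),(g<60).astype(np.uint8),.011)
felt('whead',(335,200,358,222),((b.min(2)>150)).astype(np.uint8),.011)
hsv=cv2.cvtColor(p,cv2.COLOR_BGR2HSV)
for n,x,y in(('handleb',300,267),('stickb',302,235),('handlew',337,264),('stickw',343,230),('wood',320,300),('headw',347,212)): print(n,hsv[y,x])
E
python3 m.py
```

```text
table z -0.0011621206521668093 0.0732298733332772
violet 568 mean [ 0.6658 -0.2214  0.0376] circ [ 667.4 -222.8] 31.5 dist 0.702
turq 568 mean [0.6784 0.0888 0.0379] circ [680.9  88.9] 31.1 dist 0.684
black 627 mean [ 0.5723 -0.0025  0.0378] circ [573.9  -3. ] 31.1 dist 0.572
red 367 mean [ 0.6731 -0.0881  0.0592] circ [674.1 -88.5] 24.0 dist 0.679
b1 365 mean [0.6734 0.2246 0.0593] circ [674.2 224.8] 24.4 dist 0.71
b2 394 mean [0.4813 0.4003 0.0593] circ [481.6 400.7] 24.6 dist 0.626
b3 392 mean [0.3393 0.3801 0.059 ] circ [339.3 380.5] 23.7 dist 0.51
dark felt [array([444.7, 295.9]), array([80.9, 79.3]), np.float64(2.0)]
dark felt [array([486.9, 202.4]), array([ 37.7, 165.6]), np.float64(86.1)]
dark felt [array([541. , 288.9]), array([62.8, 62.6]), np.float64(86.2)]
white felt [array([ 480.6, -218.1]), array([73.6, 72.4]), np.float64(90.0)]
white felt [array([ 490.2, -306.9]), array([159.3,  31.3]), np.float64(6.4)]
white board [array([ 485.4, -261.5]), array([202.8, 181.8]), np.float64(6.4)]
handleb [ 14 140 218]
stickb [ 20  97 235]
handlew [ 14 139 217]
stickw [ 20  94 235]
wood [ 14 125 181]
headw [ 20   3 237]
```

```bash
python3 - <<'E'
from h import *
p=cv2.imread('pics/top0.png'); d=np.load('pics/top0.npy'); cp=camera_params('top'); P=cloud(cp,d)
for n,(x0,y0,x1,y1) in {'black':(288,203,312,285),'white':(324,202,358,282)}.items():
    m=np.zeros(d.shape,np.uint8); m[y0:y1,x0:x1]=(P[y0:y1,x0:x1,2]>.007)
    if n=='black': pass
    k,l,s,_=cv2.connectedComponentsWithStats(m); i=1+np.argmax(s[1:,4])
    q=P[l==i]; xy=(q[:,:2]*1000).astype(np.float32); r=cv2.minAreaRect(xy)
    vx,vy,cx,cy=cv2.fitLine(xy,cv2.DIST_HUBER,0,.01,.01).ravel()
    print(n,len(q),r,'dir',np.degrees(np.arctan2(vy,vx)),q[:,2].max())
E
python3 -c "
from h import *
go(.667,-.222,0,.13)"
```

```text
black 531 ((420.52099609375, 41.27463150024414), (24.73707389831543, 231.7656707763672), 87.0322036743164) dir -1.3591061 1.158425254032601
white 539 ((413.1802673339844, -21.066314697265625), (52.43192672729492, 264.0704345703125), 64.40013885498047) dir -12.755145 1.158425254032601
shift [-0.703  -0.6021  0.1077] turn [-0.0017 -0.0004 -0.3178] t 0.1 tool [0.1874 0.5698 0.4038] grasp z 0.2368 q6 -0.09 open 0.0931 F [ 0.1  0.2 -0. ] gf 0.0
```

carry_out([
  {"x":-0.703,"y":-0.602,"z":0,"az":-0.318,"hand":90},
  {"x":-0.703,"y":-0.602,"z":0,"az":-0.318,"hand":90},
  {"x":-0.703,"y":-0.602,"z":0,"az":-0.318,"hand":90},
  {"x":-0.703,"y":-0.602,"z":0,"az":-0.318,"hand":90},
  {"x":-0.703,"y":-0.602,"z":0,"az":-0.318,"hand":90},
  {"x":-0.703,"y":-0.602,"z":0,"az":-0.318,"hand":90},
  {"x":-0.703,"y":-0.602,"z":0,"az":-0.318,"hand":90},
  {"x":-0.703,"y":-0.602,"z":0,"az":-0.318,"hand":90},
])

```text
schema error: expected keys hand, x, y, z, ax, ay, az
```

```bash
python3 - <<'E'
from h import *
p=cv2.imread('pics/top0.png'); d=np.load('pics/top0.npy'); cp=camera_params('top'); P=cloud(cp,d)
for n,(x0,y0,x1,y1) in {'black':(288,203,312,285),'white':(324,202,358,282)}.items():
    m=np.zeros(d.shape,np.uint8); Z=P[y0:y1,x0:x1,2]; m[y0:y1,x0:x1]=(Z>.007)&(Z<.04)
    k,l,s,_=cv2.connectedComponentsWithStats(m); i=1+np.argmax(s[1:,4])
    q=P[l==i]; xy=(q[:,:2]*1000).astype(np.float32); r=cv2.minAreaRect(xy)
    vx,vy,cx,cy=cv2.fitLine(xy,cv2.DIST_HUBER,0,.01,.01).ravel()
    print(n,len(q),r,'dir',np.degrees(np.arctan2(vy,vx)),q[:,2].max())
go(.667,-.222,0,.13)
E
```

```text
black 530 ((461.7834167480469, 40.28590393066406), (21.750713348388672, 149.36642456054688), 89.14555358886719) dir -1.2925968 0.02804242573830229
white 529 ((466.2499694824219, -45.927276611328125), (22.08499526977539, 149.33306884765625), 78.11244201660156) dir -11.874389 0.02663022776810009
shift [-0.703  -0.6021  0.1077] turn [-0.0017 -0.0004 -0.3178] t 0.1 tool [0.1874 0.5698 0.4038] grasp z 0.2368 q6 -0.09 open 0.0931 F [ 0.1  0.2 -0. ] gf 0.0
```

carry_out([
  {"x":-0.703,"y":-0.602,"z":0,"ax":0,"ay":0,"az":-0.318,"hand":95},
  {"x":-0.703,"y":-0.602,"z":0,"ax":0,"ay":0,"az":-0.318,"hand":95},
  {"x":-0.703,"y":-0.602,"z":0,"ax":0,"ay":0,"az":-0.318,"hand":95},
  {"x":-0.703,"y":-0.602,"z":0,"ax":0,"ay":0,"az":-0.318,"hand":95},
  {"x":-0.703,"y":-0.602,"z":0,"ax":0,"ay":0,"az":-0.318,"hand":95},
  {"x":-0.703,"y":-0.602,"z":0,"ax":0,"ay":0,"az":-0.318,"hand":95},
  {"x":-0.703,"y":-0.602,"z":0,"ax":0,"ay":0,"az":-0.318,"hand":95},
  {"x":-0.703,"y":-0.602,"z":0,"ax":0,"ay":0,"az":-0.318,"hand":95},
], newtons=20)

```text
t: 1.1
tool_pos: [0.4468, 0.141, 0.4046]
orientation: [-0.0, 3.141, 0.0]
force: [0.8, 0.5, -0.2]
opening: 0.0885
gripper_force: 0.0
```

```bash
python3 -c "
from h import *
go(.667,-.222,0,.13)"
```

```text
shift [-0.2201 -0.3631  0.1076] turn [0.0002 0.0001 0.0003] t 1.1 tool [0.4468 0.141  0.4046] grasp z 0.2376 q6 -1.37 open 0.0885 F [ 0.8  0.5 -0.2] gf 0.0
```

carry_out([
  {"x":-0.22,"y":-0.363,"z":0.1,"ax":0,"ay":0,"az":0,"hand":95},
  {"x":-0.22,"y":-0.363,"z":0.1,"ax":0,"ay":0,"az":0,"hand":95},
  {"x":-0.22,"y":-0.363,"z":0.1,"ax":0,"ay":0,"az":0,"hand":95},
  {"x":-0.22,"y":-0.363,"z":0.1,"ax":0,"ay":0,"az":0,"hand":95},
  {"x":-0.22,"y":-0.363,"z":0.1,"ax":0,"ay":0,"az":0,"hand":95},
  {"x":-0.22,"y":-0.363,"z":0.1,"ax":0,"ay":0,"az":0,"hand":95},
  {"x":-0.22,"y":-0.363,"z":0.1,"ax":0,"ay":0,"az":0,"hand":95},
  {"x":-0.22,"y":-0.363,"z":0.1,"ax":0,"ay":0,"az":0,"hand":95},
])

```text
t: 2.1
tool_pos: [0.666, -0.2236, 0.299]
orientation: [-0.006, -3.135, -0.003]
force: [-0.4, 0.7, -0.5]
opening: 0.0886
gripper_force: 0.0
```

```bash
cat > w.py <<'E'
from h import *
import sys
def wrist(name):
    cp=camera_params('wrist'); p,d=read_camera('wrist'); cv2.imwrite(f'pics/{name}.png',p); return cp,p,cloud(cp,d)
def near(P,x,y,r,z0,z1):
    q=P[(np.hypot(P[...,0]-x,P[...,1]-y)<r)&(P[...,2]>z0)&(P[...,2]<z1)]
    c,rad=cv2.minEnclosingCircle((q[:,:2]*1000).astype(np.float32))
    print(len(q),'mean',q.mean(0).round(4),'circ',np.round(c,1),round(rad,1))
E
python3 -c "
from w import *
cp,p,P=wrist('w1'); print(cp['position'])
near(P,.667,-.222,.045,.03,.05)
near(P,.667,-.222,.045,.015,.05)
go(.667,-.222,0,.025)"
```

```text
[ 0.58771262 -0.22469914  0.27958696]
5093 mean [ 0.6639 -0.2245  0.0389] circ [ 666.7 -224.5] 31.0
5324 mean [ 0.6629 -0.2245  0.0382] circ [ 666.7 -224.4] 31.1
shift [-0.0016 -0.0006  0.1091] turn [ 0.0021 -0.0049 -0.0023] t 2.15 tool [ 0.6659 -0.2216  0.3011] grasp z 0.1341 q6 -1.96 open 0.0884 F [-0.6  1.4  1. ] gf 0.0
```

View pics/w1.png

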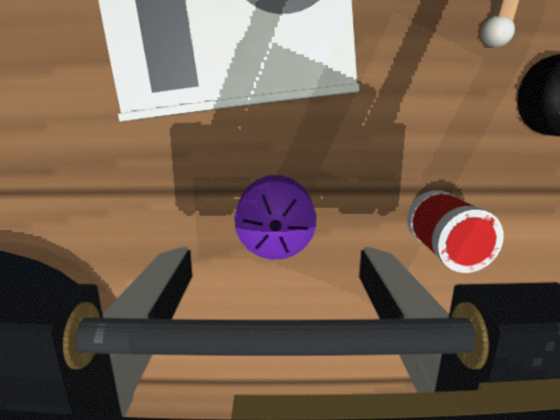

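carry_out([
  {"x":-0.001,"y":-0.002,"z":0.06,"ax":0,"ay":0,"az":0,"hand":95},
  {"x":-0.001,"y":-0.002,"z":0.1,"ax":0,"ay":0,"az":0,"hand":95},
  {"x":-0.001,"y":-0.002,"z":0.108,"ax":0,"ay":0,"az":0,"hand":95},
  {"x":-0.001,"y":-0.002,"z":0.108,"ax":0,"ay":0,"az":0,"hand":60},
  {"x":-0.001,"y":-0.002,"z":0.108,"ax":0,"ay":0,"az":0,"hand":50},
  {"x":-0.001,"y":-0.002,"z":0.108,"ax":0,"ay":0,"az":0,"hand":50},
  {"x":-0.001,"y":-0.002,"z":0.108,"ax":0,"ay":0,"az":0,"hand":50},
  {"x":-0.001,"y":-0.002,"z":0.108,"ax":0,"ay":0,"az":0,"hand":50},
])

```text
t: 3.15
tool_pos: [0.6682, -0.2223, 0.1992]
orientation: [-0.0, 3.138, -0.002]
force: [-1.0, 0.5, 6.6]
opening: 0.0614
gripper_force: 20.0
```

```bash
python3 -c "
from w import *
go(.4805,-.2170,.11,.10)"
```

```text
shift [ 0.1875  0.0053 -0.0684] turn [-0.0014  0.0031 -0.1098] t 3.15 tool [ 0.6682 -0.2223  0.1992] grasp z 0.0322 q6 -1.97 open 0.0614 F [-1.   0.5  6.6] gf 20.0
```

carry_out([
  {"x":0,"y":0,"z":-0.03,"ax":0,"ay":0,"az":0,"hand":50},
  {"x":0.02,"y":0,"z":-0.065,"ax":0,"ay":0,"az":0,"hand":50},
  {"x":0.08,"y":0,"z":-0.07,"ax":0,"ay":0,"az":-0.05,"hand":50},
  {"x":0.14,"y":0.003,"z":-0.07,"ax":0,"ay":0,"az":-0.11,"hand":50},
  {"x":0.188,"y":0.005,"z":-0.07,"ax":0,"ay":0,"az":-0.11,"hand":50},
  {"x":0.188,"y":0.005,"z":-0.07,"ax":0,"ay":0,"az":-0.11,"hand":50},
  {"x":0.188,"y":0.005,"z":-0.07,"ax":0,"ay":0,"az":-0.11,"hand":50},
])

```text
t: 4.03
tool_pos: [0.4798, -0.2173, 0.2677]
orientation: [-0.172, 3.135, -0.002]
force: [0.8, -0.6, -0.3]
opening: 0.0613
gripper_force: 20.0
```

```bash
cat >> w.py <<'E'
def blob(cp,m,z,amin=300):
    m=cv2.morphologyEx(m.astype(np.uint8),cv2.MORPH_OPEN,np.ones((3,3),np.uint8))
    for c in cv2.findContours(m,0,2)[0]:
        if cv2.contourArea(c)<amin: continue
        q=plane(cp,c.reshape(-1,2),z)[:,:2]*1000
        print(np.round(c.reshape(-1,2).mean(0)),[np.round(a,1) for a in cv2.minAreaRect(q.astype(np.float32))])
E
python3 -c "
from w import *
cp,p,P=wrist('w2')
go(.4805,-.2170,.11,.035)
near(P,.4805,-.217,.045,.075,.13)
b=p.astype(int)
blob(cp,(b.max(2)<130)&(b.max(2)-b.min(2)<30),.01)"
```

```text
shift [-0.      0.0005  0.0659] turn [-0.0013  0.0021  0.0001] t 4.08 tool [ 0.4804 -0.2174  0.2679] grasp z 0.1009 q6 -2.2 open 0.0615 F [-0.7 -0.1 -1.1] gf 20.0
16455 mean [ 0.4699 -0.2192  0.1069] circ [ 470.4 -218.1] 43.8
[484. 414.] [array([647. , -17.7]), array([ 13., 182.]), np.float64(2.3)]
[275. 197.] [array([ 462.8, -220.5]), array([49.7, 82.4]), np.float64(6.3)]
[281. 297.] [array([ 528.2, -223.7]), array([272.6, 526.1]), np.float64(10.0)]
```

View pics/w2.png

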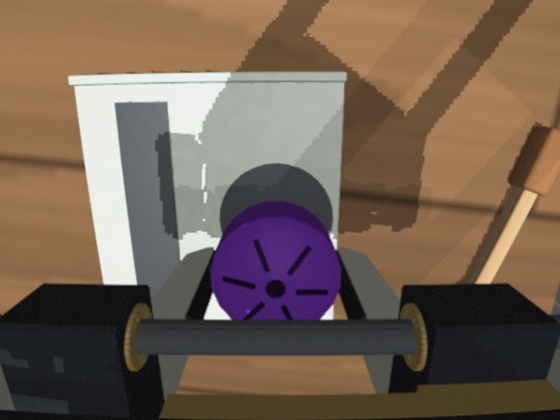

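carry_out([
  {"x":0,"y":0,"z":0.03,"ax":0,"ay":0,"az":0,"hand":50},
  {"x":0,"y":0,"z":0.05,"ax":0,"ay":0,"az":0,"hand":50},
  {"x":0,"y":0,"z":0.057,"ax":0,"ay":0,"az":0,"hand":50},
  {"x":0,"y":0,"z":0.06,"ax":0,"ay":0,"az":0,"hand":50},
  {"x":0,"y":0,"z":0.06,"ax":0,"ay":0,"az":0,"hand":50},
])

```text
t: 4.7
tool_pos: [0.4808, -0.2172, 0.2086]
orientation: [-0.174, 3.135, -0.001]
force: [-2.6, 2.9, 5.7]
opening: 0.0609
gripper_force: 20.0
```

carry_out([
  {"x":0,"y":0,"z":0,"ax":0,"ay":0,"az":0,"hand":75},
  {"x":0,"y":0,"z":0,"ax":0,"ay":0,"az":0,"hand":85},
  {"x":0,"y":0,"z":-0.001,"ax":0,"ay":0,"az":0,"hand":85},
  {"x":0,"y":0,"z":-0.04,"ax":0,"ay":0,"az":0,"hand":85},
  {"x":0,"y":0,"z":-0.1,"ax":0,"ay":0,"az":0,"hand":85},
  {"x":0,"y":0,"z":-0.1,"ax":0,"ay":0,"az":0,"hand":85},
  {"x":0,"y":0,"z":-0.1,"ax":0,"ay":0,"az":0,"hand":60},
])

```text
t: 5.58
tool_pos: [0.4794, -0.217, 0.3068]
orientation: [-0.173, 3.136, -0.001]
force: [0.1, 0.1, 0.3]
opening: 0.0731
gripper_force: 0.0
```

```bash
python3 -c "
from w import *
cp,p,P=wrist('w3')
near(P,.48,-.218,.045,.04,.06)
b=p.astype(int)
go(.462,.040,-.02,.11)"
```

```text
5209 mean [ 0.4758 -0.2192  0.0489] circ [ 478.6 -218.8] 31.1
shift [-0.0114  0.2571  0.0289] turn [ 0.0008 -0.0013  0.1302] t 5.62 tool [ 0.479  -0.2168  0.3057] grasp z 0.1387 q6 -2.2 open 0.0692 F [-0.4  0.8 -0.6] gf 0.0
```

carry_out([
  {"x":0,"y":0.06,"z":0,"ax":0,"ay":0,"az":0.03,"hand":50},
  {"x":-0.005,"y":0.12,"z":0,"ax":0,"ay":0,"az":0.06,"hand":50},
  {"x":-0.01,"y":0.18,"z":0.01,"ax":0,"ay":0,"az":0.1,"hand":50},
  {"x":-0.011,"y":0.24,"z":0.02,"ax":0,"ay":0,"az":0.13,"hand":50},
  {"x":-0.011,"y":0.257,"z":0.029,"ax":0,"ay":0,"az":0.13,"hand":50},
  {"x":-0.011,"y":0.257,"z":0.029,"ax":0,"ay":0,"az":0.13,"hand":50},
  {"x":-0.011,"y":0.257,"z":0.029,"ax":0,"ay":0,"az":0.13,"hand":50},
])

```text
t: 6.5
tool_pos: [0.4621, 0.0385, 0.2774]
orientation: [-0.032, -3.141, 0.001]
force: [-0.5, 0.3, -0.3]
opening: 0.0464
gripper_force: 0.0
```

```bash
cat >> w.py <<'E'
def beater(P,x,y,r=.085,z0=.007,z1=.035):
    m=(np.hypot(P[...,0]-x,P[...,1]-y)<r)&(P[...,2]>z0)&(P[...,2]<z1)
    k,l,s,_=cv2.connectedComponentsWithStats(m.astype(np.uint8)); i=1+np.argmax(s[1:,4])
    q=P[l==i]; xy=(q[:,:2]*1000).astype(np.float32)
    vx,vy,cx,cy=cv2.fitLine(xy,cv2.DIST_HUBER,0,.01,.01).ravel()
    print('beater',len(q),[np.round(a,1) for a in cv2.minAreaRect(xy)],'line',cx,cy,np.degrees(np.arctan(vy/vx)))
E
python3 -c "
from w import *
cp,p,P=wrist('w4')
beater(P,.462,.040)
go(.462,.0405,-.02,.023)"
```

```text
beater 4318 [array([459.6,  38.3]), array([ 21.8, 148.3]), np.float64(88.3)] line 449.98526 38.668198 -1.4441848
shift [0.0004 0.0022 0.0878] turn [-0.0005 -0.     -0.0012] t 6.55 tool [0.4623 0.0383 0.2778] grasp z 0.1108 q6 -1.58 open 0.0463 F [ 0.5 -1.5  0.1] gf 0.0
```

View pics/w4.png

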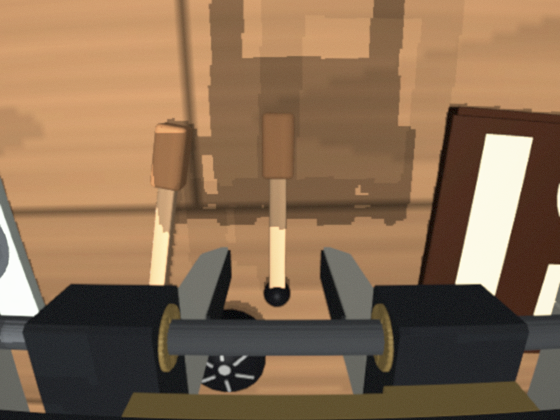

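carry_out([
  {"x":0.001,"y":0.001,"z":0.05,"ax":0,"ay":0,"az":0,"hand":50},
  {"x":0.001,"y":0.001,"z":0.08,"ax":0,"ay":0,"az":0,"hand":50},
  {"x":0.001,"y":0.001,"z":0.089,"ax":0,"ay":0,"az":0,"hand":50},
  {"x":0.001,"y":0.001,"z":0.089,"ax":0,"ay":0,"az":0,"hand":25},
  {"x":0.001,"y":0.001,"z":0.089,"ax":0,"ay":0,"az":0,"hand":5},
  {"x":0.001,"y":0.001,"z":0.089,"ax":0,"ay":0,"az":0,"hand":5},
  {"x":0.001,"y":0.001,"z":0.089,"ax":0,"ay":0,"az":0,"hand":5},
  {"x":0.001,"y":0.001,"z":0.089,"ax":0,"ay":0,"az":0,"hand":5},
])

```text
t: 7.55
tool_pos: [0.4615, 0.0406, 0.1896]
orientation: [0.031, 3.14, -0.0]
force: [-1.3, -1.4, 5.3]
opening: 0.0116
gripper_force: 20.0
```

```bash
python3 -c "
from w import *
go(.4895,-.3065,.11,.12)"
```

```text
shift [-0.0349 -0.3465 -0.0973] turn [-0.0003  0.0015 -0.1296] t 7.55 tool [0.4615 0.0406 0.1896] grasp z 0.0226 q6 -1.57 open 0.0116 F [-1.3 -1.4  5.3] gf 20.0
```

carry_out([
  {"x":0,"y":0,"z":-0.03,"ax":0,"ay":0,"az":0,"hand":5},
  {"x":0,"y":0,"z":-0.08,"ax":0,"ay":0,"az":0,"hand":5},
  {"x":0,"y":-0.05,"z":-0.1,"ax":0,"ay":0,"az":0,"hand":5},
  {"x":-0.01,"y":-0.11,"z":-0.1,"ax":0,"ay":0,"az":-0.03,"hand":5},
  {"x":-0.02,"y":-0.17,"z":-0.1,"ax":0,"ay":0,"az":-0.06,"hand":5},
  {"x":-0.03,"y":-0.23,"z":-0.1,"ax":0,"ay":0,"az":-0.1,"hand":5},
  {"x":-0.035,"y":-0.29,"z":-0.1,"ax":0,"ay":0,"az":-0.13,"hand":5},
  {"x":-0.035,"y":-0.3465,"z":-0.1,"ax":0,"ay":0,"az":-0.13,"hand":5},
])

```text
t: 8.55
tool_pos: [0.489, -0.3085, 0.2885]
orientation: [-0.174, 3.137, 0.0]
force: [0.6, 0.2, -1.9]
opening: 0.012
gripper_force: 20.0
```

carry_out([
  {"x":0,"y":0,"z":0.02,"ax":0,"ay":0,"az":0,"hand":5},
  {"x":0,"y":0,"z":0.04,"ax":0,"ay":0,"az":0,"hand":5},
  {"x":0,"y":0,"z":0.04,"ax":0,"ay":0,"az":0,"hand":5},
])

```text
t: 8.93
tool_pos: [0.4882, -0.3043, 0.2455]
orientation: [0.175, -3.132, -0.006]
force: [0.4, 0.1, -1.0]
opening: 0.0121
gripper_force: 20.0
```

```bash
python3 -c "
from w import *
cp,p,P=wrist('w5')
beater(P,.49,-.3065,.085,.03,.075)
go(.4895,-.3065,.11,.033)
b=p.astype(int)
blob(cp,(b.max(2)<130)&(b.max(2)-b.min(2)<30),.01)"
```

```text
beater 4135 [array([ 475.8, -237.2]), array([47.9, 28.3]), np.float64(11.1)] line 472.94998 -237.44443 -2.4667656
shift [-0.0007 -0.002   0.047 ] turn [ 0.0027 -0.0025  0.0018] t 8.97 tool [ 0.4888 -0.3047  0.247 ] grasp z 0.08 q6 -2.33 open 0.0121 F [ 1.1  0.8 -0.4] gf 20.0
[315. 296.] [array([ 532.1, -293.5]), array([253.7, 483.3]), np.float64(6.0)]
```

View pics/w5.png

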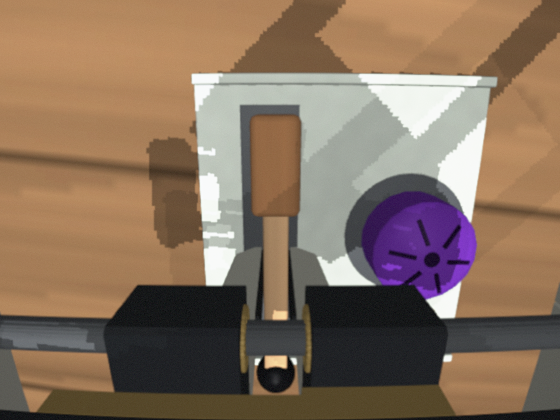

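```bash
python3 -c "
from w import *
p=cv2.imread('pics/w5.png'); print(p[108,232:310:2].min(1), p[98:116:2,246].min(1), p[225,232:252].min(1))
cp=camera_params('wrist')
print(plane(cp,[(241,108),(299,108),(270,105),(243,225),(301,225)],.01).round(4))
print(plane(cp,[(276,114),(253,150),(300,150)],.079).round(4))"
```

```text
[187 191 189 188 110  87  86  88  88  89  88  90  89  90  89  87  91  90
  89  88  89  89  87  90  86  90  86  88  90  89  91  91  89  99 177 184
 181 184 184] [187 187 188 157  86  88  89  87  87] [162 163 160 161 161 161 161 164 164 163 142  90  64  62  62  63  63  61
  65  60]
[[ 0.4119 -0.335   0.01  ]
 [ 0.408  -0.3001  0.01  ]
 [ 0.4082 -0.3177  0.01  ]
 [ 0.4861 -0.3273  0.01  ]
 [ 0.4819 -0.2891  0.01  ]]
[[ 0.4124 -0.3139  0.079 ]
 [ 0.4283 -0.322   0.079 ]
 [ 0.4261 -0.3021  0.079 ]]
```

carry_out([
  {"x":-0.002,"y":-0.0025,"z":0.02,"ax":0,"ay":0,"az":0,"hand":5},
  {"x":-0.002,"y":-0.0025,"z":0.042,"ax":0,"ay":0,"az":0,"hand":5},
  {"x":-0.002,"y":-0.0025,"z":0.048,"ax":0,"ay":0,"az":0,"hand":5},
  {"x":-0.002,"y":-0.0025,"z":0.05,"ax":0,"ay":0,"az":0,"hand":5},
  {"x":-0.002,"y":-0.0025,"z":0.05,"ax":0,"ay":0,"az":0,"hand":5},
])

```text
t: 9.6
tool_pos: [0.4918, -0.3087, 0.1994]
orientation: [-0.174, 3.136, -0.001]
force: [-2.2, 0.6, 3.3]
opening: 0.0114
gripper_force: 20.0
```

carry_out([
  {"x":0,"y":0,"z":0,"ax":0,"ay":0,"az":0,"hand":25},
  {"x":0,"y":0,"z":0,"ax":0,"ay":0,"az":0,"hand":40},
  {"x":0,"y":0,"z":-0.001,"ax":0,"ay":0,"az":0,"hand":40},
  {"x":0,"y":0,"z":-0.04,"ax":0,"ay":0,"az":0,"hand":40},
  {"x":0,"y":0,"z":-0.1,"ax":0,"ay":0,"az":0,"hand":40},
  {"x":0,"y":0,"z":-0.1,"ax":0,"ay":0,"az":0,"hand":40},
  {"x":0,"y":0,"z":-0.1,"ax":0,"ay":0,"az":0,"hand":60},
])

```text
t: 10.48
tool_pos: [0.4914, -0.3087, 0.2988]
orientation: [-0.173, 3.136, -0.001]
force: [0.2, -0.2, -0.8]
opening: 0.0431
gripper_force: 0.0
```

```bash
python3 -c "
from w import *
cp,p,P=wrist('w6')
beater(P,.49,-.3085,.085,.017,.045)
b=p.astype(int)
blob(cp,(b.max(2)<130)&(b.max(2)-b.min(2)<30),.01)
go(.680,.088,0.0,.133)"
```

```text
beater 4033 [array([ 490.2, -310.2]), array([148.8,  22.1]), np.float64(6.3)] line 480.91647 -311.03903 6.4427934
[334. 334.] [array([ 625. , -290.3]), array([202.7, 605.1]), np.float64(6.2)]
[377. 193.] [array([ 471.3, -229.4]), array([55.7, 79.7]), np.float64(55.3)]
[280. 243.] [array([ 489.6, -308. ]), array([165.2,  36.3]), np.float64(6.2)]
shift [-0.2314  0.3733 -0.0023] turn [ 0.0011 -0.0013  0.1102] t 10.53 tool [ 0.491  -0.3085  0.2975] grasp z 0.1305 q6 -2.33 open 0.0468 F [0.  0.2 0.3] gf 0.0
```

carry_out([
  {"x":-0.231,"y":0.373,"z":0,"ax":0,"ay":0,"az":0.11,"hand":95},
  {"x":-0.231,"y":0.373,"z":0,"ax":0,"ay":0,"az":0.11,"hand":95},
  {"x":-0.231,"y":0.373,"z":0,"ax":0,"ay":0,"az":0.11,"hand":95},
  {"x":-0.231,"y":0.373,"z":0,"ax":0,"ay":0,"az":0.11,"hand":95},
  {"x":-0.231,"y":0.373,"z":0,"ax":0,"ay":0,"az":0.11,"hand":95},
  {"x":-0.231,"y":0.373,"z":0,"ax":0,"ay":0,"az":0.11,"hand":95},
  {"x":-0.231,"y":0.373,"z":0,"ax":0,"ay":0,"az":0.11,"hand":95},
  {"x":-0.231,"y":0.373,"z":0,"ax":0,"ay":0,"az":0.11,"hand":95},
])

```text
t: 11.52
tool_pos: [0.68, 0.0919, 0.2954]
orientation: [0.008, -3.138, -0.001]
force: [-0.2, -1.0, -0.2]
opening: 0.0883
gripper_force: 0.0
```

carry_out([
  {"x":0,"y":0,"z":0,"ax":0,"ay":0,"az":0,"hand":95},
])

```text
t: 11.65
tool_pos: [0.6793, 0.0876, 0.2963]
orientation: [0.002, -3.138, 0.001]
force: [-0.8, 0.3, 0.1]
opening: 0.0886
gripper_force: 0.0
```

```bash
python3 -c "
from w import *
cp,p,P=wrist('w7')
near(P,.68,.088,.045,.03,.05)
go(.680,.088,0.0,.03)"
```

```text
5203 mean [0.6764 0.0873 0.0388] circ [679.4  87.3] 31.0
shift [-0.0009  0.0014  0.0999] turn [-0.0006 -0.003  -0.0002] t 11.7 tool [0.6794 0.0867 0.2969] grasp z 0.1299 q6 -1.52 open 0.0883 F [ 0.2 -0.5 -0.1] gf 0.0
```

View pics/w7.png

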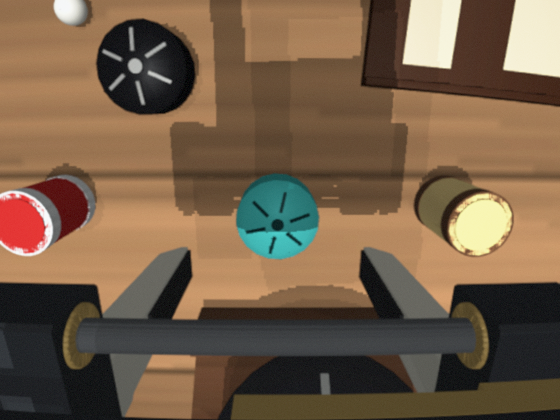

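```bash
python3 -c "
from h import *
P=cloud(camera_params('top'),np.load('pics/top0.npy'))
for a in np.arange(.70,.82,.01):
    m=(P[...,0]>a)&(P[...,0]<a+.01)&(abs(P[...,1]-.09)<.1)&(P[...,2]<.5); print(round(a,2),P[m][:,2].max().round(3))"
```

```text
0.7 0.044
0.71 0.031
0.72 0.006
0.73 0.006
0.74 0.004
0.75 0.005
0.76 0.091
0.77 0.106
0.78 0.119
0.79 0.126
0.8 0.13
0.81 0.146
```

carry_out([
  {"x":0,"y":0.001,"z":0.03,"ax":0,"ay":0,"az":0,"hand":95},
])

```text
t: 11.82
tool_pos: [0.6809, 0.0867, 0.2713]
orientation: [0.003, 3.136, -0.0]
force: [1.0, -0.1, -0.4]
opening: 0.0884
gripper_force: 0.0
```

Clear (stand starts at x 0.76). Descend and grip.

carry_out([
  {"x":0,"y":0,"z":0.03,"ax":0,"ay":0,"az":0,"hand":95},
  {"x":0,"y":0,"z":0.065,"ax":0,"ay":0,"az":0,"hand":95},
  {"x":0,"y":0,"z":0.07,"ax":0,"ay":0,"az":0,"hand":95},
  {"x":0,"y":0,"z":0.07,"ax":0,"ay":0,"az":0,"hand":60},
  {"x":0,"y":0,"z":0.07,"ax":0,"ay":0,"az":0,"hand":50},
  {"x":0,"y":0,"z":0.07,"ax":0,"ay":0,"az":0,"hand":50},
  {"x":0,"y":0,"z":0.07,"ax":0,"ay":0,"az":0,"hand":50},
  {"x":0,"y":0,"z":0.07,"ax":0,"ay":0,"az":0,"hand":50},
])

```text
t: 12.82
tool_pos: [0.6807, 0.0884, 0.2005]
orientation: [-0.0, 3.139, 0.0]
force: [-1.0, -0.8, 6.3]
opening: 0.0614
gripper_force: 20.0
```

```bash
python3 -c "
from w import *
go(.4445,.2955,-.071,.10)"
```

```text
shift [ 0.236   0.2071 -0.0671] turn [0.0001 0.0025 0.0713] t 12.82 tool [0.6807 0.0884 0.2005] grasp z 0.0335 q6 -1.52 open 0.0614 F [-1.  -0.8  6.3] gf 20.0
```

carry_out([
  {"x":0,"y":0,"z":-0.03,"ax":0,"ay":0,"az":0,"hand":50},
  {"x":0.02,"y":0,"z":-0.07,"ax":0,"ay":0,"az":0,"hand":50},
  {"x":0.07,"y":0.03,"z":-0.07,"ax":0,"ay":0,"az":0.02,"hand":50},
  {"x":0.11,"y":0.07,"z":-0.07,"ax":0,"ay":0,"az":0.04,"hand":50},
  {"x":0.155,"y":0.11,"z":-0.07,"ax":0,"ay":0,"az":0.071,"hand":50},
  {"x":0.2,"y":0.15,"z":-0.07,"ax":0,"ay":0,"az":0.071,"hand":50},
  {"x":0.236,"y":0.19,"z":-0.07,"ax":0,"ay":0,"az":0.071,"hand":50},
  {"x":0.236,"y":0.207,"z":-0.07,"ax":0,"ay":0,"az":0.071,"hand":50},
])

```text
t: 13.82
tool_pos: [0.4415, 0.2972, 0.2685]
orientation: [-0.106, -3.139, 0.0]
force: [0.1, -0.1, -1.8]
opening: 0.061
gripper_force: 20.0
```

carry_out([
  {"x":0,"y":0,"z":0,"ax":0,"ay":0,"az":0,"hand":50},
  {"x":0,"y":0,"z":0,"ax":0,"ay":0,"az":0,"hand":50},
])

```text
t: 14.08
tool_pos: [0.4448, 0.2946, 0.2687]
orientation: [0.112, 3.139, -0.001]
force: [1.4, -0.0, -1.6]
opening: 0.0612
gripper_force: 20.0
```

```bash
python3 -c "
from w import *
cp,p,P=wrist('w8')
go(.4445,.2955,-.071,.04)
blob(cp,p.min(2)>115,.01)"
```

```text
shift [0.0004 0.0011 0.0616] turn [-0.0005 -0.     -0.001 ] t 14.12 tool [0.4448 0.2944 0.2686] grasp z 0.1016 q6 -1.01 open 0.0612 F [ 0.5  1.1 -2.1] gf 20.0
[352. 370.] [array([581.6, 347.8]), array([34.2, 28.5]), np.float64(85.1)]
[268. 361.] [array([566.6, 286.1]), array([62.8, 10.2]), np.float64(85.9)]
[172. 371.] [array([575.3, 200.4]), array([27.5, 38.3]), np.float64(87.1)]
[ 49. 270.] [array([472.7, 113.8]), array([14.4, 86.5]), np.float64(0.4)]
[453. 268.] [array([495.8, 429.9]), array([47.2, 22.2]), np.float64(87.8)]
[367. 278.] [array([498.4, 366.5]), array([75.9, 33.3]), np.float64(20.7)]
[513. 267.] [array([489.4, 481.5]), array([119.7,  54.5]), np.float64(58.6)]
[174. 256.] [array([461.9, 214.5]), array([ 59.9, 116.6]), np.float64(86.0)]
[280. 198.] [array([428.4, 297.1]), array([81.5, 50.3]), np.float64(82.5)]
[471. 106.] [array([379.5, 441.1]), array([150.5, 113.8]), np.float64(6.6)]
[426.  43.] [array([329. , 403.8]), array([53.7, 49.5]), np.float64(47.6)]
[372.  12.] [array([311.2, 367.7]), array([34.9, 14.2]), np.float64(87.2)]
[243.  42.] [array([326.8, 274.2]), array([92.5, 57.9]), np.float64(85.3)]
[ 96. 133.] [array([377., 166.]), array([130.6, 182.8]), np.float64(74.6)]
```

View pics/w8.png

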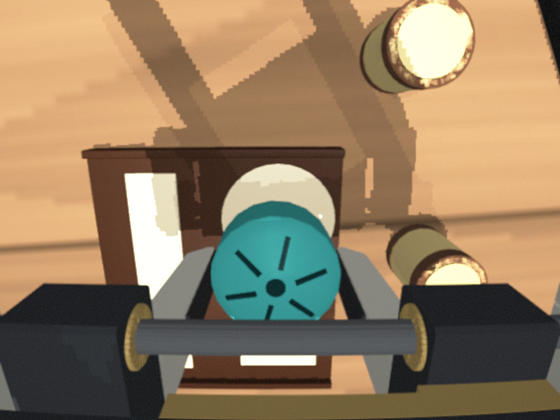

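carry_out([
  {"x":0,"y":0.0012,"z":0.03,"ax":0,"ay":0,"az":0,"hand":50},
  {"x":0,"y":0.0012,"z":0.05,"ax":0,"ay":0,"az":0,"hand":50},
  {"x":0,"y":0.0012,"z":0.057,"ax":0,"ay":0,"az":0,"hand":50},
  {"x":0,"y":0.0012,"z":0.06,"ax":0,"ay":0,"az":0,"hand":50},
  {"x":0,"y":0.0012,"z":0.06,"ax":0,"ay":0,"az":0,"hand":50},
])

```text
t: 14.75
tool_pos: [0.445, 0.296, 0.2101]
orientation: [0.113, 3.139, 0.0]
force: [-1.4, -2.4, 3.8]
opening: 0.0611
gripper_force: 20.0
```

carry_out([
  {"x":0,"y":0,"z":0,"ax":0,"ay":0,"az":0,"hand":75},
  {"x":0,"y":0,"z":0,"ax":0,"ay":0,"az":0,"hand":85},
  {"x":0,"y":0,"z":-0.001,"ax":0,"ay":0,"az":0,"hand":85},
  {"x":0,"y":0,"z":-0.04,"ax":0,"ay":0,"az":0,"hand":85},
  {"x":0,"y":0,"z":-0.1,"ax":0,"ay":0,"az":0,"hand":85},
  {"x":0,"y":0,"z":-0.11,"ax":0,"ay":0,"az":0,"hand":85},
  {"x":0,"y":0,"z":-0.11,"ax":0,"ay":0,"az":0,"hand":75},
])

```text
t: 15.62
tool_pos: [0.4443, 0.2967, 0.3196]
orientation: [0.111, 3.138, 0.002]
force: [0.3, -0.0, -0.4]
opening: 0.0732
gripper_force: 0.0
```

```bash
python3 -c "
from w import *
cp,p,P=wrist('w9')
near(P,.4445,.296,.045,.04,.06)
go(.6735,.2240,0,.15)"
```

```text
4775 mean [0.4404 0.295  0.0489] circ [443.1 294.8] 31.0
shift [-0.2343 -0.056   0.0008] turn [-0.0004 -0.0006 -0.0707] t 15.68 tool [0.4438 0.2965 0.3179] grasp z 0.1509 q6 -1.01 open 0.0712 F [-0.6  0.2 -0.1] gf 0.0
```

carry_out([
  {"x":-0.06,"y":-0.014,"z":0,"ax":0,"ay":0,"az":-0.02,"hand":80},
  {"x":-0.12,"y":-0.028,"z":0,"ax":0,"ay":0,"az":-0.04,"hand":80},
  {"x":-0.18,"y":-0.042,"z":0,"ax":0,"ay":0,"az":-0.07,"hand":80},
  {"x":-0.234,"y":-0.056,"z":0,"ax":0,"ay":0,"az":-0.071,"hand":80},
  {"x":-0.234,"y":-0.056,"z":0.0,"ax":0,"ay":0,"az":-0.071,"hand":80},
  {"x":-0.234,"y":-0.056,"z":0,"ax":0,"ay":0,"az":-0.071,"hand":80},
])

```text
t: 16.42
tool_pos: [0.6727, 0.224, 0.3157]
orientation: [-0.0, -3.137, 0.001]
force: [-0.7, -0.3, 0.0]
opening: 0.0742
gripper_force: 0.0
```

```bash
python3 -c "
from w import *
cp,p,P=wrist('w10')
near(P,.6735,.224,.035,.055,.07)
m=(P[...,2]>.08)&(P[...,2]<.25)&(P[...,0]<.72)&(abs(P[...,1]-.224)<.1);print(m.sum())
go(.6735,.224,0,.035)"
```

```text
3198 mean [0.6727 0.2244 0.0605] circ [673.8 224.3] 23.6
62341
shift [-0.0014 -0.0005  0.1149] turn [-0.0005 -0.0031  0.0006] t 16.48 tool [0.6724 0.2245 0.3169] grasp z 0.1499 q6 -1.32 open 0.0744 F [-0.5 -0.2 -0.8] gf 0.0
```

View pics/w10.png

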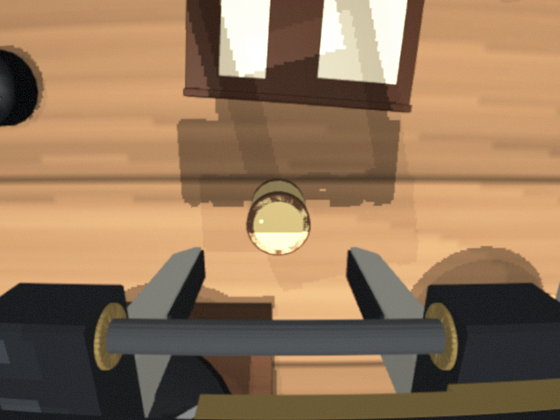

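```bash
python3 -c "
from h import *
P=cloud(camera_params('top'),np.load('pics/top0.npy'))
q=P[50:125,95:170].reshape(-1,3); q=q[(q[:,2]>.02)&(q[:,2]<.3)]; print(q.min(0),q.max(0))
c=q[q[:,2]>q[:,2].max()-.02]; print(cv2.minEnclosingCircle(c[:,:2].astype(np.float32)))"
```

```text
[0.72619471 0.34489116 0.02001647] [0.87431475 0.49589754 0.0749504 ]
((0.8003039956092834, 0.42016366124153137), 0.07601568102836609)
```

Bowl is clear. Descend on the shaker and grip.

carry_out([
  {"x":-0.001,"y":0,"z":0.05,"ax":0,"ay":0,"az":0,"hand":80},
  {"x":-0.001,"y":0,"z":0.1,"ax":0,"ay":0,"az":0,"hand":80},
  {"x":-0.001,"y":0,"z":0.115,"ax":0,"ay":0,"az":0,"hand":80},
  {"x":-0.001,"y":0,"z":0.115,"ax":0,"ay":0,"az":0,"hand":50},
  {"x":-0.001,"y":0,"z":0.115,"ax":0,"ay":0,"az":0,"hand":35},
  {"x":-0.001,"y":0,"z":0.115,"ax":0,"ay":0,"az":0,"hand":35},
  {"x":-0.001,"y":0,"z":0.115,"ax":0,"ay":0,"az":0,"hand":35},
  {"x":-0.001,"y":0,"z":0.115,"ax":0,"ay":0,"az":0,"hand":35},
], newtons=15)

```text
t: 17.48
tool_pos: [0.6755, 0.2244, 0.2064]
orientation: [-0.0, 3.138, 0.002]
force: [-0.9, 0.7, 6.5]
opening: 0.046
gripper_force: 15.0
```

```bash
python3 -c "
from w import *
go(.5405,.2890,-.071,.11)"
```

```text
shift [ 0.1347  0.0647 -0.071 ] turn [0.0012 0.0035 0.0712] t 17.48 tool [0.6755 0.2244 0.2064] grasp z 0.0394 q6 -1.32 open 0.046 F [-0.9  0.7  6.5] gf 15.0
```

carry_out([
  {"x":0,"y":0,"z":-0.03,"ax":0,"ay":0,"az":0,"hand":35},
  {"x":0.01,"y":0.01,"z":-0.07,"ax":0,"ay":0,"az":0,"hand":35},
  {"x":0.05,"y":0.03,"z":-0.07,"ax":0,"ay":0,"az":0.03,"hand":35},
  {"x":0.1,"y":0.05,"z":-0.07,"ax":0,"ay":0,"az":0.071,"hand":35},
  {"x":0.134,"y":0.065,"z":-0.07,"ax":0,"ay":0,"az":0.071,"hand":35},
  {"x":0.134,"y":0.065,"z":-0.07,"ax":0,"ay":0,"az":0.071,"hand":35},
  {"x":0.134,"y":0.065,"z":-0.07,"ax":0,"ay":0,"az":0.071,"hand":35},
])

```text
t: 18.35
tool_pos: [0.541, 0.2891, 0.2745]
orientation: [0.111, 3.138, 0.0]
force: [-0.4, -0.9, -0.4]
opening: 0.0457
gripper_force: 15.0
```

```bash
python3 -c "
from w import *
cp,p,P=wrist('w11')
near(P,.5405,.289,.030,.11,.15)
near(P,.4445,.296,.045,.04,.06)
go(.5405,.2890,-.071,.045)
m=p.min(2)>115; m[270:]=0; m[:,:200]=0; m[:,360:]=0; blob(cp,m,.01)"
```

```text
9959 mean [0.5313 0.2892 0.1285] circ [535.9 289.4] 29.0
9257 mean [0.443  0.2946 0.0489] circ [443.1 294.6] 31.2
shift [0.001  0.0001 0.0624] turn [ 0.0004  0.0013 -0.0003] t 18.4 tool [0.5414 0.2888 0.2744] grasp z 0.1074 q6 -1.09 open 0.0457 F [ 0.1 -0.3 -1.7] gf 15.0
[279. 211.] [array([533.1, 288.9]), array([61.6, 47.4]), np.float64(85.9)]
[275.  76.] [array([443.8, 294.8]), array([81.6, 81.3]), np.float64(13.0)]
```

View pics/w11.png

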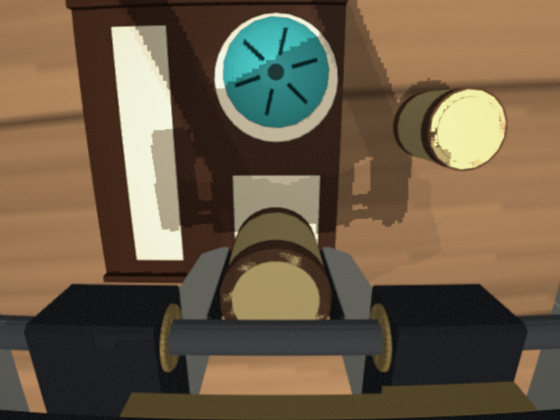

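carry_out([
  {"x":0,"y":0,"z":0.03,"ax":0,"ay":0,"az":0,"hand":35},
  {"x":0,"y":0,"z":0.05,"ax":0,"ay":0,"az":0,"hand":35},
  {"x":0,"y":0,"z":0.057,"ax":0,"ay":0,"az":0,"hand":35},
  {"x":0,"y":0,"z":0.06,"ax":0,"ay":0,"az":0,"hand":35},
  {"x":0,"y":0,"z":0.06,"ax":0,"ay":0,"az":0,"hand":35},
])

```text
t: 19.02
tool_pos: [0.5413, 0.2888, 0.2151]
orientation: [0.112, 3.139, -0.0]
force: [-2.9, -2.8, 7.8]
opening: 0.0459
gripper_force: 15.0
```

carry_out([
  {"x":0,"y":0,"z":0,"ax":0,"ay":0,"az":0,"hand":60},
  {"x":0,"y":0,"z":0,"ax":0,"ay":0,"az":0,"hand":72},
  {"x":0,"y":0,"z":-0.001,"ax":0,"ay":0,"az":0,"hand":72},
  {"x":0,"y":0,"z":-0.04,"ax":0,"ay":0,"az":0,"hand":72},
  {"x":0,"y":0,"z":-0.1,"ax":0,"ay":0,"az":0,"hand":72},
  {"x":0,"y":0,"z":-0.1,"ax":0,"ay":0,"az":0,"hand":72},
  {"x":0,"y":0,"z":-0.1,"ax":0,"ay":0,"az":0,"hand":60},
])

```text
t: 19.9
tool_pos: [0.5405, 0.2892, 0.3139]
orientation: [0.111, 3.139, 0.0]
force: [-0.3, -0.6, -0.3]
opening: 0.0609
gripper_force: 0.0
```

```bash
python3 -c "
from w import *
cp,p,P=wrist('w12')
near(P,.5405,.289,.035,.066,.08)
go(.4655,-.0465,-.207,.135)"
```

```text
3527 mean [0.5371 0.2876 0.0705] circ [538.1 287.5] 23.5
shift [ 0.0507 -0.3399  0.011 ] turn [-0.0009 -0.0013  0.1362] t 19.95 tool [0.5401 0.2889 0.3127] grasp z 0.1457 q6 -1.09 open 0.0583 F [-1.6 -0.5 -0. ] gf 0.0
```

carry_out([
  {"x":0.01,"y":-0.06,"z":0,"ax":0,"ay":0,"az":0.02,"hand":45},
  {"x":0.02,"y":-0.12,"z":0,"ax":0,"ay":0,"az":0.05,"hand":45},
  {"x":0.03,"y":-0.18,"z":0,"ax":0,"ay":0,"az":0.08,"hand":45},
  {"x":0.04,"y":-0.24,"z":0.01,"ax":0,"ay":0,"az":0.11,"hand":45},
  {"x":0.05,"y":-0.3,"z":0.02,"ax":0,"ay":0,"az":0.136,"hand":45},
  {"x":0.051,"y":-0.34,"z":0.03,"ax":0,"ay":0,"az":0.136,"hand":45},
  {"x":0.051,"y":-0.34,"z":0.03,"ax":0,"ay":0,"az":0.136,"hand":45},
  {"x":0.051,"y":-0.34,"z":0.03,"ax":0,"ay":0,"az":0.136,"hand":45},
], newtons=20)

```text
t: 20.95
tool_pos: [0.4652, -0.046, 0.2827]
orientation: [-0.325, -3.123, -0.001]
force: [0.5, 0.2, 0.7]
opening: 0.042
gripper_force: 0.0
```

```bash
python3 -c "
from w import *
cp,p,P=wrist('w13')
beater(P,.4655,-.0465)
go(.465,-.0465,-.207,.022)"
```

```text
beater 4167 [array([464.3, -46.8]), array([ 21.8, 148. ]), np.float64(78.4)] line 455.36044 -44.909714 -11.885837
shift [ 0.0002 -0.001   0.0942] turn [ 0.0004 -0.0013  0.0007] t 21.0 tool [ 0.4655 -0.0456  0.2832] grasp z 0.1162 q6 -1.57 open 0.0421 F [-0.5  1.4 -0.2] gf 0.0
```

carry_out([
  {"x":0,"y":-0.001,"z":0.05,"ax":0,"ay":0,"az":0,"hand":45},
  {"x":0,"y":-0.001,"z":0.085,"ax":0,"ay":0,"az":0,"hand":45},
  {"x":0,"y":-0.001,"z":0.094,"ax":0,"ay":0,"az":0,"hand":45},
  {"x":0,"y":-0.001,"z":0.094,"ax":0,"ay":0,"az":0,"hand":25},
  {"x":0,"y":-0.001,"z":0.094,"ax":0,"ay":0,"az":0,"hand":5},
  {"x":0,"y":-0.001,"z":0.094,"ax":0,"ay":0,"az":0,"hand":5},
  {"x":0,"y":-0.001,"z":0.094,"ax":0,"ay":0,"az":0,"hand":5},
  {"x":0,"y":-0.001,"z":0.094,"ax":0,"ay":0,"az":0,"hand":5},
])

```text
t: 22.0
tool_pos: [0.466, -0.0475, 0.1909]
orientation: [0.324, 3.123, -0.0]
force: [-0.2, 1.7, 6.3]
opening: 0.0117
gripper_force: 20.0
```

```bash
python3 -c "
from w import *
go(.4867,.2022,-.07,.12)"
```

```text
shift [ 0.0309  0.2487 -0.0961] turn [ 0.      0.0021 -0.137 ] t 22.0 tool [ 0.466  -0.0475  0.1909] grasp z 0.0239 q6 -1.58 open 0.0117 F [-0.2  1.7  6.3] gf 20.0
```

carry_out([
  {"x":0,"y":0,"z":-0.03,"ax":0,"ay":0,"az":0,"hand":5},
  {"x":0,"y":0,"z":-0.08,"ax":0,"ay":0,"az":0,"hand":5},
  {"x":0.01,"y":0.05,"z":-0.1,"ax":0,"ay":0,"az":-0.03,"hand":5},
  {"x":0.02,"y":0.11,"z":-0.1,"ax":0,"ay":0,"az":-0.06,"hand":5},
  {"x":0.025,"y":0.17,"z":-0.1,"ax":0,"ay":0,"az":-0.1,"hand":5},
  {"x":0.03,"y":0.22,"z":-0.09,"ax":0,"ay":0,"az":-0.137,"hand":5},
  {"x":0.031,"y":0.249,"z":-0.06,"ax":0,"ay":0,"az":-0.137,"hand":5},
  {"x":0.031,"y":0.249,"z":-0.06,"ax":0,"ay":0,"az":-0.137,"hand":5},
])

```text
t: 23.0
tool_pos: [0.4848, 0.204, 0.2471]
orientation: [-0.105, -3.135, 0.002]
force: [0.3, -0.4, -0.7]
opening: 0.0121
gripper_force: 20.0
```

carry_out([
  {"x":0,"y":0,"z":0,"ax":0,"ay":0,"az":0,"hand":5},
  {"x":0,"y":0,"z":0,"ax":0,"ay":0,"az":0,"hand":5},
])

```text
t: 23.25
tool_pos: [0.4867, 0.2018, 0.2509]
orientation: [0.111, 3.138, 0.0]
force: [-0.5, 0.3, -1.0]
opening: 0.0118
gripper_force: 20.0
```

```bash
python3 -c "
from w import *
cp,p,P=wrist('w14')
go(.4867,.2022,-.07,.033)"
```

```text
shift [0.0001 0.0003 0.0509] turn [ 0.0005  0.0017 -0.0012] t 23.3 tool [0.4867 0.2018 0.2509] grasp z 0.0839 q6 -1.2 open 0.012 F [ 0.6  0.5 -0.3] gf 20.0
```

View pics/w14.png

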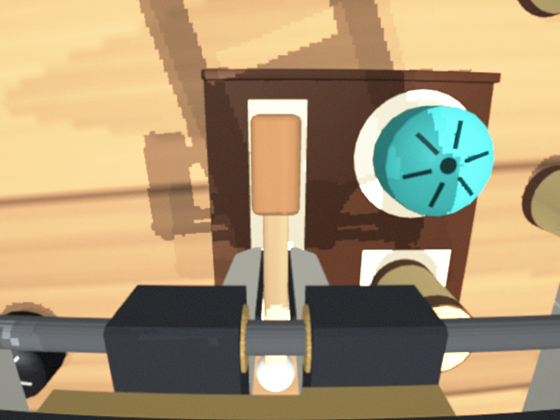

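Handle at (276,163) is centred over the strip's near end (248–307, row 100); lower by 50 mm.

carry_out([
  {"x":0,"y":0,"z":0.02,"ax":0,"ay":0,"az":0,"hand":5},
  {"x":0,"y":0,"z":0.042,"ax":0,"ay":0,"az":0,"hand":5},
  {"x":0,"y":0,"z":0.048,"ax":0,"ay":0,"az":0,"hand":5},
  {"x":0,"y":0,"z":0.05,"ax":0,"ay":0,"az":0,"hand":5},
  {"x":0,"y":0,"z":0.05,"ax":0,"ay":0,"az":0,"hand":5},
])

```text
t: 23.92
tool_pos: [0.4867, 0.2024, 0.201]
orientation: [0.111, 3.138, 0.001]
force: [-0.1, 0.8, -1.0]
opening: 0.0115
gripper_force: 20.0
```

carry_out([
  {"x":0,"y":0,"z":0.001,"ax":0,"ay":0,"az":0,"hand":5},
  {"x":0,"y":0,"z":0.0015,"ax":0,"ay":0,"az":0,"hand":5},
])

```text
t: 24.18
tool_pos: [0.4869, 0.2026, 0.2008]
orientation: [0.11, 3.138, 0.0]
force: [-9.6, -3.9, 21.2]
opening: 0.0119
gripper_force: 20.0
```

Firm contact now; back off a hair and release.

carry_out([
  {"x":0,"y":0,"z":-0.001,"ax":0,"ay":0,"az":0,"hand":5},
  {"x":0,"y":0,"z":-0.001,"ax":0,"ay":0,"az":0,"hand":25},
  {"x":0,"y":0,"z":-0.001,"ax":0,"ay":0,"az":0,"hand":40},
  {"x":0,"y":0,"z":-0.002,"ax":0,"ay":0,"az":0,"hand":40},
  {"x":0,"y":0,"z":-0.04,"ax":0,"ay":0,"az":0,"hand":40},
  {"x":0,"y":0,"z":-0.1,"ax":0,"ay":0,"az":0,"hand":40},
  {"x":0,"y":0,"z":-0.15,"ax":0,"ay":0,"az":0,"hand":40},
  {"x":0,"y":0,"z":-0.15,"ax":0,"ay":0,"az":0,"hand":40},
])

```text
t: 25.18
tool_pos: [0.4877, 0.2032, 0.3538]
orientation: [0.109, 3.131, 0.005]
force: [-0.0, 0.3, 0.4]
opening: 0.0374
gripper_force: 0.0
```

carry_out([
  {"x":0.05,"y":-0.06,"z":0,"ax":0,"ay":0,"az":0,"hand":40},
  {"x":0.08,"y":-0.12,"z":0,"ax":0,"ay":0,"az":0,"hand":40},
  {"x":0.08,"y":-0.18,"z":0,"ax":0,"ay":0,"az":0,"hand":40},
  {"x":0.08,"y":-0.2,"z":0,"ax":0,"ay":0,"az":0,"hand":40},
  {"x":0.08,"y":-0.2,"z":0,"ax":0,"ay":0,"az":0,"hand":40},
])

```text
t: 25.8
tool_pos: [0.3918, 0.0069, 0.3472]
orientation: [-0.116, -3.138, 0.0]
force: [0.2, -0.1, 0.1]
opening: 0.0373
gripper_force: 0.0
```

```bash
python3 -c "
from w import *
p,d=read_camera('top'); cv2.imwrite('pics/top1.png',p); P=cloud(camera_params('top'),d)
near(P,.48,-.218,.045,.04,.06); near(P,.4445,.296,.045,.04,.06); near(P,.5405,.289,.035,.064,.08)
near(P,.5723,-.0025,.045,.03,.05); near(P,.6735,-.088,.035,.052,.07)
beater(P,.49,-.3065,.085,.017,.045); beater(P,.487,.2022,.085,.017,.045); print(read_state()['force'])"
```

```text
636 mean [ 0.4788 -0.2167  0.0479] circ [ 479.4 -218. ] 31.3
654 mean [0.4437 0.2939 0.0476] circ [444.2 294.9] 31.3
402 mean [0.5393 0.2877 0.0694] circ [539.5 288.4] 24.2
560 mean [ 0.5755 -0.003   0.0381] circ [574.5  -3. ] 31.0
365 mean [ 0.6732 -0.088   0.0594] circ [674.1 -88.3] 24.6
beater 564 [array([ 490.7, -309.7]), array([147.8,  23.4]), np.float64(6.1)] line 488.31287 -307.91312 6.1272635
beater 530 [array([486.4, 201.6]), array([ 22.2, 148.8]), np.float64(86.6)] line 483.15887 201.83095 -3.2192764
[ 0.86124367  0.2122165  -0.32841337]
```

View pics/top1.png

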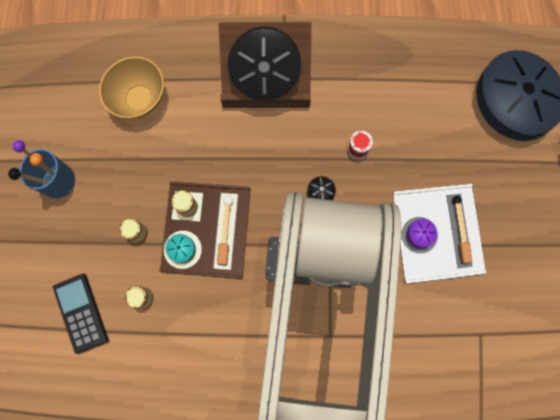

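All five placements check out: within about 1.5 mm of felt centre, except the black beater, about 2 mm (at most 3) off, well inside its strip. The black drum and red shaker have not moved, and the arm is clear.

```bash
python3 -c "
from plant import robot
print(robot.close_job())"
```

```text
the job is handed in; nothing more can be done
None
```

Both gift sets are made up in the order asked and the job is handed in at about 26 s, with the last camera check showing everything within about 3 mm of its felt centre and the black drum and red shaker unmoved.

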